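# Open the template case and hang the drilling template on its stand

## Task

Lift the handle end of the blue lid over the case's orange stop lip, slide the lid out of its grooves and lay it gently, handle up, in the middle of the green mat. Then take the black drilling template with the red handle out of the case and hang it by its two holes on the two pins of the sloping board, hanging down the slope and flat against the board. Leave everything else on the bench where it is.

Things in the scene. Friction and masses are not known exactly. Their poses are not given: they have to be found in the camera images.
- case: grey plastic case, fixed to the bench, 187 (x) x 132 (y) x 66 mm high. Origin on the bench under its middle, walls from x -95 to +92 mm; z up; +x is the way the lid slides out. The shut lid lies on the walls, underside 50 mm above the bench, back edge at x -85, front edge at +82 mm. A back wall stops it at x -87 mm. Inside: floor 6 mm above the bench, 165 x 108 mm.
- lip_top (a point): middle of the top of the orange stop lip across the case's +x end: x +84 to +92 mm of the case, top 58 mm above the bench, so 8 mm above the lid's underside. The lid's +x end must rise more than 8 mm to pass; about 13 mm (a tilt of 0.08 rad about its back lower edge) is good, over 0.1 rad jams it under the groove strips. Axes as the case.
- strip_end (a point): end of the two black strips that close the side grooves above the lid's edges, midway between them, at their underside: x -35 mm of the case (they run from -95), 61 mm above the bench, 5 mm over the lid's top face. Further +x the grooves are open above: once the lid has slid 55 mm its back end is out and it can be lifted off. Axes as the case.
- lid_center (a point): centre of the blue lid's panel (half-way through its thickness). Loose, about 0.2 kg. Panel 167 (x) x 120 (y) x 6 mm; its axes are those of the case when shut; z is up, out of the side with the handle.
- lid_handle (a point): centre of the lid's white handle bar: 14 mm (x) x 70 mm (y) x 30 mm high, standing on the panel's top face 55 mm from the panel's centre towards +x; this point is 15 mm above the top face. Axes as the lid.
- lid_back (a point): middle of the lid's back (-x) edge, half-way through its thickness, 83.5 mm from the panel's centre.
- template_center (a point): centre of the black drilling template's plate (half-way through its thickness). Loose, about 0.2 kg, lies flat in the case under the lid. Plate 130 (x) x 96 (y) x 8 mm; z out of the side with the red handle; +x towards the edge with the two holes.
- template_handle (a point): centre of the template's red handle bar: 14 mm (x) x 60 mm (y) x 30 mm high, standing on the plate's middle; this point is 19 mm above the plate's centre. Axes as the template.
- hole_left (a point): centre of the template's hole at its +y side, on the plate's underside: 50 mm in +x and 28 mm in +y from the plate's centre, 4 mm below it. Through hole, 14 mm diameter.
- hole_right (a point): the same for the hole at -y.
- stand: sloping wooden board on an aluminium foot, fixed to the bench, 131 (x) x 130 (y) mm seen from above, top edge 116 mm high. Origin on the bench under its middle, z up. The board rises towards the stand's +x at 35 degrees (0.611 rad) from level; its face is 160 mm long up the slope and passes 70 mm above the origin. Two pins stand square to the face.
- pin_left (a point): root of the steel pin at the stand's +y side, on the board's face: 40 mm up the slope from the board's middle, 28 mm in +y. Pin 10 mm diameter, 23 mm long, its last 5 mm tapering. Axes as the stand (upright).
- pin_right (a point): the same for the pin at -y.
- mat_top (a point): centre of the top face of the flat green mat, fixed, 210 (x) x 150 (y) x 4 mm; z up.
- roller: seam hand roller lying between the work things: wooden handle, brass wheel, 135 x 25 mm; a bystander. Origin at its underside.
- scraper: yellow-handled scraper lying between the work things, 145 x 22 x 16 mm; a bystander. Origin at its underside.
- cleaner: white cleaner bottle, 60 mm across, 150 mm tall; a bystander. Origin at its underside.
- mug: blue mug, 80 mm across, 90 mm tall; a bystander. Origin at its underside.
- tape: yellow tape measure, lying on its side, 65 x 60 x 35 mm; a bystander. Origin at its underside.
- nozzle: steel welding nozzle standing on its wide end, 36 mm across, 45 mm tall; a bystander. Origin at its underside.
- offcuts: small stack of glued plastic offcuts, 50 x 160 x 28 mm; a bystander. Origin at its underside.
Mind the look-alikes: they are no part of the job. Of the things shaped like the part that bears lid_center, the blue one is meant.

How it is judged:
By the outcome, as a careful person would: the job done as asked, in the order asked, and still so for the second after the job is handed in, with the robot touching nothing.
It also fails if it takes over 62 s, if anything falls off the work surface, if the arm or the gripper's body presses on something with over 40 N, if the wrist force passes 120 N, or if a joint passes its speed limit or range.

## Robot

A 7-joint arm with a two-finger parallel gripper is mounted at the origin on the work surface. World frame = base frame: x ahead of the robot, y to its left, z up, the work surface at z = 0. Lengths are in m, angles in degrees, forces in N, time in s.
With the tool pointing down it reaches from about 0.425 to 0.875 m from the base axis. Payload 4.7 kg.
Tool frame: the origin (TCP) lies at the very end of the fingers, on their centre line; the grasp point (between the pads) lies 19 mm behind it (env.grip_point_offset is the distance from the TCP to the grasp point, in m); z points along the fingers, y is the line along which they close (so a half turn about z gives the same grasp; the last joint's range is limited). The gripper opens to 87 mm and grips with 3 to 60 N. Pads are 19 mm wide; open, the fingers measure 117 mm over their backs; the gripper's body (75 mm by 190 mm) begins 51 mm behind the grasp point.
Start: joints at [72.886, 18.392, -4.016, 83.108, 1.295, 78.541, -3.26], TCP at [0.2, -0.618, 0.223] pointing down, gripper open.
Joint ranges: [-163.93, 163.93], [-17.29, 119.83], [-79.2, 71.16], [3.27, 140.29], [-89.18, 269.18], [5.43, 117.66], [-154.24, 154.24]. Speed limits (degrees/s): [147.25, 147.25, 180, 180, 180, 180, 180].

## Interface

Orientations are given as [roll, pitch, yaw] about the fixed x, y, z axes, in that order (R = Rz(yaw) Ry(pitch) Rx(roll)).
In Python, from cell import env gives the robot as it stands.
- The arm moves only by the tool jog_arm, never from a script. Its argument "motion" is a list of rows, each an object of numbers: "x", "y", "z": the shift along the tool's x, y, z in cm; "ax", "ay", "az": the turn, a rotation vector about the tool's x, y, z in degrees. In form: [{"x": .., "y": .., "z": .., "ax": .., "ay": .., "az": ..}, ...]. A call has exactly 5 rows; each row shifts and turns the commanded pose from where the row before left it, along the tool's axes as they then stand; what a row does not reach is not made up. A row lasts 1/10 s, in which the tool goes at most 50 mm and 8.59 degrees, less where a joint would pass 70% of its speed; a pose out of reach is approached as far as the arm can. A call is refused whole if a number of a shift passes 5 or a number of a turn 8.59, either way. A call with a gripper value outside its range is refused whole. "claw" is the gripper command: -1 is shut, 1 is fully open, values between are in proportion, set as the call begins (left out, the last holds). The fingers move at their own pace and stop on an object; "squeeze" is the grip in N (left out, the last holds). Time passes only in rows, so rows that do not move let the fingers close, or fill a call up. It gives the time, the measured TCP pose, the force, the opening and the grip force at its end, in the units of the state.
- env.get_obs(): the state, without advancing time (a new reading comes with each control period).
- env.read_camera(name): name is "side" or "top"; returns the picture (480x640x3 uint8, red, green, blue); there is no depth.
- env.camera_params(name): a dict with "fx", "fy", "cx", "cy" (pixels), "extrinsics" (4x4, takes a point from world to camera coordinates). Camera axes: x right, y up, looking along -z (the intrinsics and any distortion apply to the point x, -y, -z); pixel columns grow to the right and rows downward; lengths in m; the calibration is good to about 2 mm. A picture is of the moment at which its call begins. camera_params takes no time and is no camera call.
- env.sign_off(): hands the job in; it is judged then, once.
The state is a dict: "time_s": time; "qpos": joint angles; "joint_velocities": joint speeds; "effort": joint torques, N m; "tool_pos": TCP position; "tool_rot": TCP orientation; "force": force on the tool from outside, world axes, zero at the start; "wrist_torque": the same for the moment, N m; "grip_width": finger opening in m; "grasp_force": force on a finger pad.
Only numpy, scipy, OpenCV 4.12 (cv2) and the standard library are available. Lean on these libraries where they do the work, as an engineer would, in place of code of your own. Each camera call takes 0.05 s, during which the arm holds its last target. There are 200 camera calls.

## Working session

There is one attempt and no reset: what is moved stays moved. The work goes in short steps, Python scripts to look and compute and a tool call to move; the robot and the scene stay as the last step left them, time stands still between calls to the robot, and variables do not carry over. Pictures are saved under pics/ and viewed, at most 10 in all, crops included, and the job is handed in when it is done.

Besides the shell and the picture viewer there is one more tool, called after "Emit:" as name(argument=value, ...) on one line, values as JSON. jog_arm: Moves the arm, as the interface text tells. Its arguments: {"type":"object","properties":{"motion":{"type":"array"},"claw":{"type":"number"},"squeeze":{"type":"number"}},"required":["motion"]}

```bash
ls; mkdir -p pics
python3 - <<'E'
from cell import env
import cv2
for n in("top","side"):
    im=env.read_camera(n); cv2.imwrite(f"pics/{n}0.png",im[:,:,::-1])
    p=env.camera_params(n); print(n,{k:(v if k!="extrinsics" else [[round(float(a),4) for a in r] for r in v]) for k,v in p.items()})
print(env.get_obs())
E
```

```text
pics
top {'fx': 613.0099081056054, 'fy': 613.0099081056054, 'cx': 324.9735455440159, 'cy': 239.52619965079728, 'extrinsics': [[0.0286, -0.9996, 0.0033, -0.0099], [0.9973, 0.0288, 0.0683, -0.5208], [-0.0683, 0.0013, 0.9977, -1.5492], [0.0, 0.0, 0.0, 1.0]]}
side {'fx': 460.3783828390617, 'fy': 460.3783828390617, 'cx': 319.91377033649195, 'cy': 236.53740249821436, 'extrinsics': [[-0.6839, -0.7295, 0.0083, 0.3526], [0.4711, -0.4329, 0.7685, -0.3166], [-0.557, 0.5295, 0.6398, -1.1098], [0.0, 0.0, 0.0, 1.0]]}
{'time_s': 0.1, 'qpos': array([72.88827766, 18.43504768, -4.01644145, 83.16832597,  1.29627221,
       78.54168383, -3.26106115]), 'joint_velocities': array([ 0.12211261, -0.15208838, -0.02140644, -0.22071814, -0.02291349,
       -0.03448504,  0.01505922]), 'effort': array([ 1.22791989e-03, -4.92567480e+01, -4.05001016e-01, -3.13400424e+01,
       -6.43084198e-02,  3.95010319e-02,  7.33388219e-05]), 'tool_pos': array([ 0.19979251, -0.61800317,  0.22156473]), 'tool_rot': array([-1.79900252e+02,  6.48537366e-03,  1.79213879e+01]), 'force': array([-0.4206931 , -0.03049535,  0.17767788]), 'wrist_torque': array([ 0.00365129, -0.01209252, -0.01275477]), 'grasp_force': 0.0, 'grip_width': 0.08715514925927174}
```

View pics/top0.png

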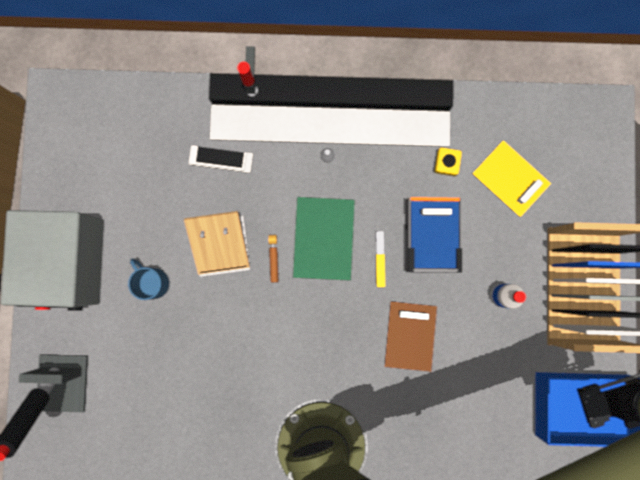

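View pics/side0.png

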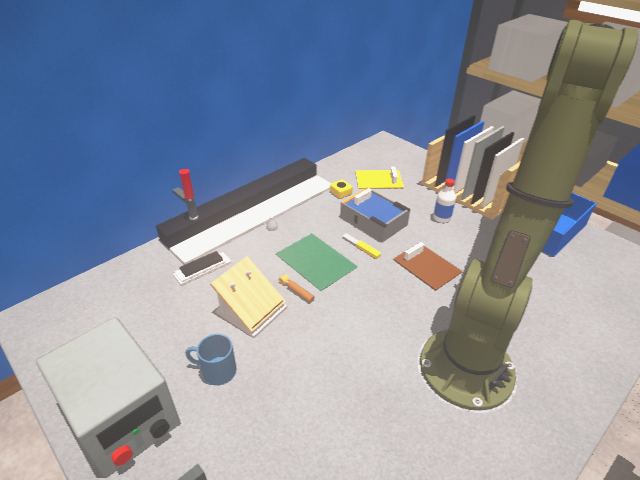

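The top view shows the case with the blue lid at about (434,235), its handle at (437,212) and the lip on the upper (+x world) side. The mat is at (324,238), the stand at (217,243) with pins at (203,235) and (225,232), the roller at (273,258) and the scraper at (380,260). I'll enlarge the case and the stand.

```bash
cat > h.py <<'E'
import numpy as np, cv2
from cell import env
def P(n="top"):
    p=env.camera_params(n); return p,np.array(p["extrinsics"])
def px2w(u,v,z,n="top"):
    p,T=P(n); d=np.array([(u-p["cx"])/p["fx"],-(v-p["cy"])/p["fy"],-1.0])
    R=T[:3,:3];c=-R.T@T[:3,3];d=R.T@d
    return c+d*(z-c[2])/d[2]
def w2px(w,n="top"):
    p,T=P(n); q=T[:3,:3]@np.asarray(w)+T[:3,3]
    return np.array([p["cx"]+p["fx"]*q[0]/-q[2],p["cy"]-p["fy"]*q[1]/-q[2]])
def crop(im,u0,v0,w,h,s):
    c=cv2.resize(im[v0:v0+h,u0:u0+w],None,fx=s,fy=s,interpolation=cv2.INTER_CUBIC)
    for i in range(0,w,10): cv2.line(c,(i*s,0),(i*s,6),(0,0,255),1); cv2.putText(c,str(u0+i),(i*s,18),0,.35,(255,255,255),1)
    for i in range(0,h,10): cv2.line(c,(0,i*s),(6,i*s),(0,0,255),1); cv2.putText(c,str(v0+i),(8,i*s+4),0,.35,(255,255,255),1)
    return c
E
python3 - <<'E'
from h import *
im=cv2.imread("pics/top0.png")
a=crop(im,398,188,72,92,6); b=crop(im,180,200,61,92,6)
cv2.imwrite("pics/c1.png",np.hstack([a,b]))
s=cv2.imread("pics/side0.png")
a=crop(s,335,185,80,60,5); b=crop(s,208,250,80,90,5)
b=b[:450]; a=np.vstack([a,np.zeros((150,400,3),np.uint8)])
cv2.imwrite("pics/c2.png",np.hstack([a,b]))
# mat by colour
hsv=cv2.cvtColor(im,cv2.COLOR_BGR2HSV); m=cv2.inRange(hsv,(60,80,30),(90,255,200)); m[:,:280]=0;m[:,370:]=0
print("mat px",r:=cv2.minAreaRect(cv2.findNonZero(m)))
bx=cv2.boxPoints(r); w=[px2w(u,v,.004) for u,v in bx+.0]; print(np.round(w,4),np.mean(w,0))
E
```

```text
mat px ((323.4151611328125, 238.28167724609375), (56.50739669799805, 79.67163848876953), 2.726310968399048)
[[ 0.4237  0.0836  0.004 ]
 [ 0.6297  0.0804  0.004 ]
 [ 0.627  -0.066   0.004 ]
 [ 0.421  -0.0615  0.004 ]] [0.52535048 0.0091564  0.004     ]
```

View pics/c1.png

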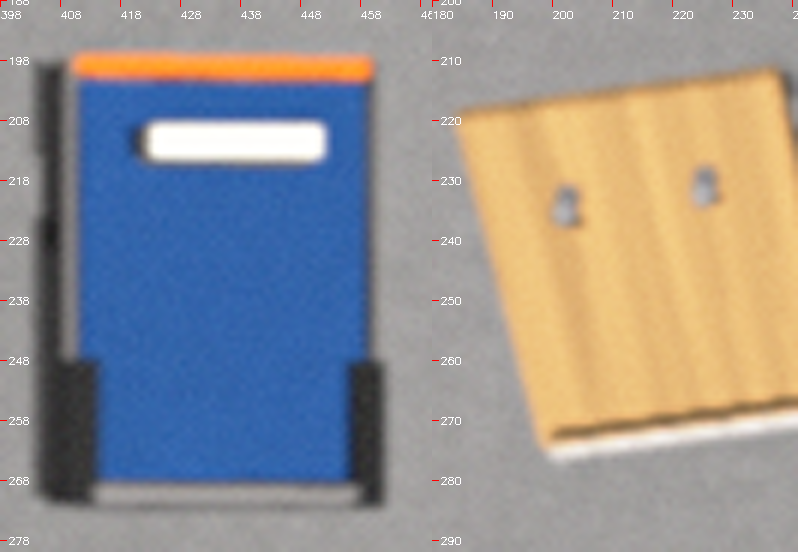

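View pics/c2.png

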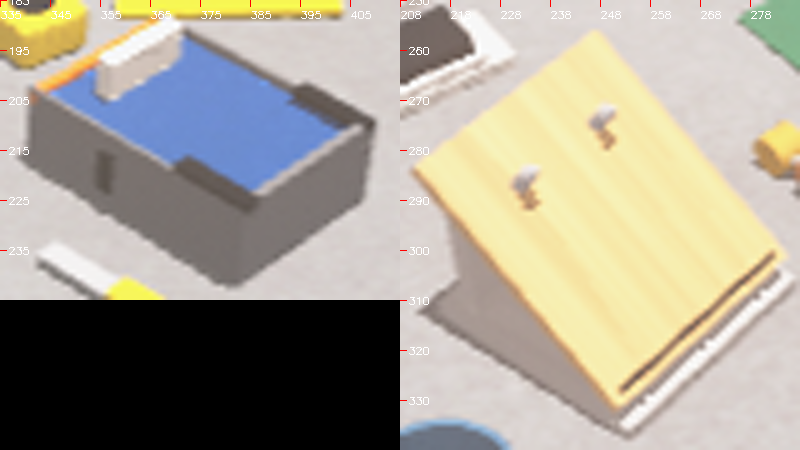

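Both crops are readable. I'll fit the poses of the case, stand and mat to corners read from them in both views.

```bash
cat > fit.py <<'E'
from h import *
from scipy.optimize import least_squares
def T1(x,y): return ("top",x/6+398-.42,y/6+188-.42)
def T2(x,y): return ("top",(x-432)/6+180-.42,y/6+200-.42)
def S1(x,y): return ("side",x/5+335-.4,y/5+185-.4)
def S2(x,y): return ("side",(x-400)/5+208-.4,y/5+250-.4)
def tr(p,q):
    c,s=np.cos(p[2]),np.sin(p[2]); return np.array([p[0]+c*q[0]-s*q[1],p[1]+s*q[0]+c*q[1],q[2]])
def fit(C,p0):
    f=lambda p:np.concatenate([w2px(tr(p,np.array(q)/1000),n)-[u,v] for (n,u,v),q in C])
    r=least_squares(f,p0,loss="soft_l1"); return r.x,f(r.x).reshape(-1,2)
case=[(T1(235,121),(90-.5-27.5+0-1.5+0-0,0,86))][:0]
hx=-1.5+55 # handle x in case frame
case+=[(T1(143,122),(hx+7,35,86)),(T1(327,122),(hx+7,-35,86)),(T1(143,162),(hx-7,35,86)),(T1(327,163),(hx-7,-35,86)),
 (T1(97,362),(-35,49,66)),(T1(347,362),(-35,-49,66)),(T1(222,54),(92,0,58)),(T1(226,504),(-95,0,66)),
 (S1(235,287),(-95,66,0)),(S1(365,205),(-95,-66,0)),(S1(30,165),(92,66,0)),
 (S1(97,65),(hx+0,35,86)),(S1(183,27),(hx+0,-35,86))]
h=np.deg2rad(35);c,s=np.cos(h)*1,np.sin(h)
def B(l,y,n=0): return (l*c-n*s,y,70+l*s+n*c)
stand=[(T2(457,122),B(80,65)),(T2(778,68),B(80,-65)),(T2(545,442),B(-80,65)),
 (T2(567,190),B(40,28,2)),(T2(706,170),B(40,-28,2)),(T2(565,226),B(40,28,23)),(T2(704,206),B(40,-28,23)),
 (S2(412,170),B(80,65)),(S2(596,31),B(80,-65)),(S2(785,252),B(-80,-65)),(S2(615,407),B(-80,65)),
 (S2(530,205),B(40,28)),(S2(608,145),B(40,-28)),(S2(524,172),B(40,28,23)),(S2(602,110),B(40,-28,23))]
E
python3 - <<'E'
from fit import *
for nm,C,p0 in(("case",case,[.53,-.25,.03]),("stand",stand,[.53,.27,.1])):
    for sel in("top","side",None):
        D=[k for k in C if sel in(None,k[0][0])]
        p,r=fit(D,p0); print(nm,sel,np.round(p[:2],4),np.rad2deg(p[2]).round(2))
    print(np.c_[r].round(1).tolist())
    p0=p
E
```

```text
case top [ 0.5403 -0.2675] 1.03
case side [ 0.5374 -0.2662] 0.17
case None [ 0.5399 -0.2674] 0.87
[[0.9, 0.4], [-1.3, 0.8], [0.9, -0.6], [-1.2, -0.4], [1.5, -0.4], [-0.6, 0.1], [-0.1, 0.7], [-0.2, 0.5], [0.2, 0.7], [-0.2, -0.6], [-1.0, -0.8], [1.6, -0.5], [-1.5, -1.1]]
stand top [0.4996 0.2704] 10.17
stand side [0.4978 0.2717] 9.69
stand None [0.499  0.2708] 9.91
[[-0.3, -0.4], [-0.1, 0.9], [-0.1, 0.9], [0.2, 0.8], [-0.1, 0.8], [-0.2, -0.9], [-0.2, -0.9], [0.1, -0.5], [-0.6, -0.2], [0.2, 0.7], [0.7, 0.4], [-2.6, -3.9], [-3.0, -4.1], [1.4, -0.2], [1.2, -0.1]]
```

```bash
cat > plan.py <<'E'
from h import *
from scipy.spatial.transform import Rotation as Ro, Slerp
def rot(rpy): return Ro.from_euler("xyz",rpy,degrees=True)
def plan(way,start=None):
    """way: list of (pos, rpy, nrows); prints rows in tool axes, tracking rounding"""
    o=env.get_obs(); p,R=(o["tool_pos"],rot(o["tool_rot"])) if start is None else (np.array(start[0]),rot(start[1]))
    rows=[]
    for pos,rpy,n in way:
        p0,R0=p,R; S=Slerp([0,1],Ro.concatenate([R0,rot(rpy)]))
        for i in range(1,n+1):
            pt=p0+(np.array(pos)-p0)*i/n; Rt=S(i/n)
            s=np.round(R.inv().apply(pt-p)*100,2); t=np.round((R.inv()*Rt).as_rotvec(degrees=True),1)
            rows.append(np.r_[s,t]); p=p+R.apply(s/100); R=R*Ro.from_rotvec(t,degrees=True)
    print("t",o["time_s"],"pose",o["tool_pos"].round(4),o["tool_rot"].round(2),"F",o["force"].round(1),"w",round(o["grip_width"],4))
    for i,r in enumerate(rows):
        if i%5==0: print("--")
        print(",".join(f'"{k}":{v:g}' for k,v in zip("x y z ax ay az".split(),r) if v).join("{}")+",")
    print("end",p.round(4),R.as_euler("xyz",degrees=True).round(2),len(rows))
E
python3 - <<'E'
from plan import *
plan([((.5934,-.2663,.14),(180,0,91),13)]) 
for n,C in (("bottle",(509,285,.15)),("tape",(448,161,.035)),("noz",(327,155,.045))): print(n,px2w(*C).round(3))
E
```

```text
t 0.1 pose [ 0.1998 -0.618   0.2216] [-1.799e+02  1.000e-02  1.792e+01] F [-0.4 -0.   0.2] w 0.0872
--
{"x":3.71,"y":-1.64,"z":0.63,"az":-5.6},
{"x":3.86,"y":-1.27,"z":0.63,"az":-5.6},
{"x":3.96,"y":-0.89,"z":0.63,"az":-5.7},
{"x":4.03,"y":-0.49,"z":0.63,"az":-5.6},
{"x":4.06,"y":-0.1,"z":0.63,"az":-5.6},
--
{"x":4.05,"y":0.3,"z":0.63,"az":-5.6},
{"x":4,"y":0.7,"z":0.63,"az":-5.7},
{"x":3.91,"y":1.09,"z":0.63,"ay":-0.1,"az":-5.6},
{"x":3.79,"y":1.46,"z":0.62,"ax":-0.1,"az":-5.6},
{"x":3.62,"y":1.83,"z":0.63,"az":-5.6},
--
{"x":3.44,"y":2.17,"z":0.62,"az":-5.6},
{"x":3.2,"y":2.5,"z":0.63,"az":-5.7},
{"x":2.94,"y":2.8,"z":0.63,"az":-5.6},
end [ 0.5934 -0.2663  0.14  ] [1.800e+02 3.000e-02 9.102e+01] 13
bottle [ 0.418 -0.426  0.15 ]
tape [ 0.73  -0.303  0.035]
noz [0.734 0.006 0.045]
```

Emit:
jog_arm(motion=[{"x":3.7,"y":-1.65,"az":-5.6},{"x":3.85,"y":-1.25,"az":-5.6},{"x":3.95,"y":-0.9,"az":-5.7},{"x":4.05,"y":-0.5,"az":-5.6},{"x":4.05,"y":-0.1,"az":-5.6}], claw=-0.15, squeeze=40)

```text
$.motion[0]: bad value
```

Emit:
jog_arm(motion=[{"x":4.05,"y":0.3,"az":-5.6},{"x":4.0,"y":0.7,"az":-5.7},{"x":3.9,"y":1.1,"az":-5.6},{"x":3.8,"y":1.45,"z":1.5,"az":-5.6},{"x":3.6,"y":1.85,"z":1.7,"az":-5.6}])

```text
$.motion[0]: bad value
```

Emit:
jog_arm(motion=[{"x":3.45,"y":2.15,"z":1.7,"az":-5.6},{"x":3.2,"y":2.5,"z":1.7,"az":-5.7},{"x":2.95,"y":2.8,"z":1.6,"az":-5.6},{},{}])

```text
$.motion[0]: bad value
```

Run:
```python
from plan import *
plan([((.5934,-.2663,.062),(180,0,91),4)])
im=env.read_camera("top")[:,:,::-1]; s=env.read_camera("side")[:,:,::-1]
a=crop(im,395,170,80,120,5); b=crop(s,335,150,80,120,5); cv2.imwrite("pics/c3.png",np.hstack([a,b]))
```

```text
t 0.1 pose [ 0.1998 -0.618   0.2216] [-1.799e+02  1.000e-02  1.792e+01] F [-0.4 -0.   0.2] w 0.0872
--
{"x":12.07,"y":-5.33,"z":4,"az":-18.3},
{"x":13.13,"y":-1.27,"z":3.99,"az":-18.2},
{"x":12.88,"y":2.89,"z":4,"ay":-0.1,"az":-18.3},
{"x":11.32,"y":6.79,"z":3.98,"ax":-0.1,"az":-18.3},
end [ 0.5934 -0.2663  0.062 ] [1.7998e+02 1.0000e-02 9.1020e+01] 4
```

View pics/c3.png

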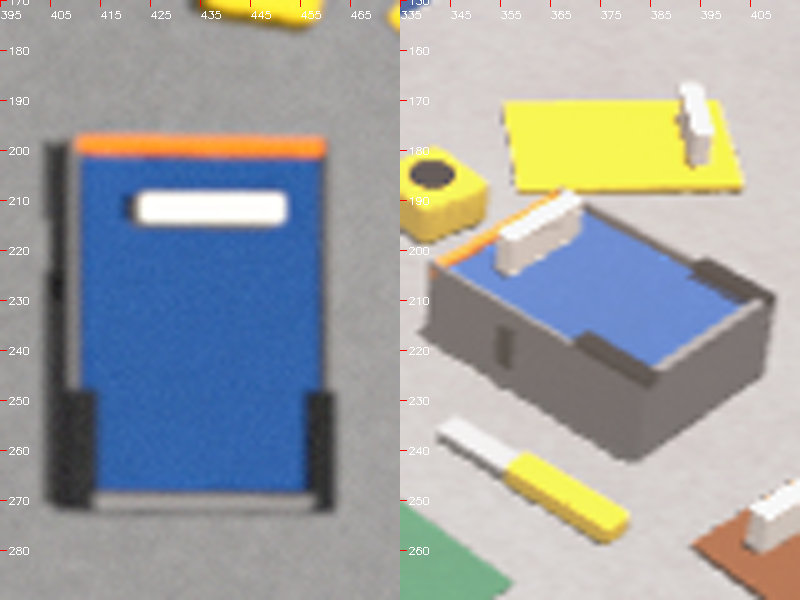

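The moves were refused, so the picture shows the unchanged scene, with the handle at (436,212) in the top view. A row probably needs all six keys.

Emit:
jog_arm(motion=[{"x":3.7,"y":-1.65,"z":0,"ax":0,"ay":0,"az":-5.6},{"x":3.85,"y":-1.25,"z":0,"ax":0,"ay":0,"az":-5.6},{"x":3.95,"y":-0.9,"z":0,"ax":0,"ay":0,"az":-5.7},{"x":4.05,"y":-0.5,"z":0,"ax":0,"ay":0,"az":-5.6},{"x":4.05,"y":-0.1,"z":0,"ax":0,"ay":0,"az":-5.6}], claw=-0.15, squeeze=40)

```text
time_s: 0.7
tool_pos: [0.3521, -0.4819, 0.2225]
tool_rot: [-180.0, 0.0, 46.2]
force: [-0.1, -0.8, 0.0]
grip_width: 0.055
grasp_force: 0.0
```

Emit:
jog_arm(motion=[{"x":4.05,"y":0.3,"z":0,"ax":0,"ay":0,"az":-5.6},{"x":4.0,"y":0.7,"z":0,"ax":0,"ay":0,"az":-5.7},{"x":3.9,"y":1.1,"z":0,"ax":0,"ay":0,"az":-5.6},{"x":3.8,"y":1.45,"z":1.5,"ax":0,"ay":0,"az":-5.6},{"x":3.6,"y":1.85,"z":1.7,"ax":0,"ay":0,"az":-5.6}])

```text
time_s: 1.2
tool_pos: [0.5041, -0.3474, 0.191]
tool_rot: [179.9, 0.1, 74.3]
force: [-0.3, -0.2, -0.4]
grip_width: 0.0373
grasp_force: 0.0
```

Emit:
jog_arm(motion=[{"x":3.45,"y":2.15,"z":1.7,"ax":0,"ay":0,"az":-5.6},{"x":3.2,"y":2.5,"z":1.7,"ax":0,"ay":0,"az":-5.7},{"x":2.95,"y":2.8,"z":1.6,"ax":0,"ay":0,"az":-5.6},{"x":0,"y":0,"z":0,"ax":0,"ay":0,"az":0},{"x":0,"y":0,"z":0,"ax":0,"ay":0,"az":0}])

```text
time_s: 1.7
tool_pos: [0.5936, -0.2653, 0.1395]
tool_rot: [-179.9, -0.1, 91.2]
force: [-0.2, -0.9, 0.2]
grip_width: 0.0371
grasp_force: 0.0
```

```bash
sed -i 's/ for k,v in zip("x y z ax ay az".split(),r) if v)/ for k,v in zip("x y z ax ay az".split(),r+0.))/' plan.py
python3 - <<'E'
from plan import *
plan([((.5934,-.2663,.062),(180,0,91),4)])
E
```

```text
t 1.7 pose [ 0.5936 -0.2653  0.1395] [-1.7991e+02 -7.0000e-02  9.1150e+01] F [-0.2 -0.9  0.2] w 0.0371
--
{"x":-0.03,"y":0,"z":1.94,"ax":0,"ay":0,"az":0},
{"x":-0.02,"y":0,"z":1.94,"ax":0,"ay":0,"az":0.1},
{"x":-0.03,"y":0,"z":1.93,"ax":-0.1,"ay":0,"az":0},
{"x":-0.03,"y":-0.01,"z":1.94,"ax":0,"ay":-0.1,"az":0.1},
end [ 0.5934 -0.2663  0.062 ] [1.7999e+02 3.0000e-02 9.0950e+01] 4
```

Emit:
jog_arm(motion=[{"x":0,"y":0,"z":2.0,"ax":0,"ay":0,"az":0},{"x":0,"y":0,"z":2.0,"ax":0,"ay":0,"az":0},{"x":-0.1,"y":0,"z":2.0,"ax":0,"ay":0,"az":0},{"x":0,"y":0,"z":1.7,"ax":0,"ay":0,"az":0},{"x":0,"y":0,"z":0,"ax":0,"ay":0,"az":0}])

```text
time_s: 2.2
tool_pos: [0.5908, -0.2688, 0.0611]
tool_rot: [-179.7, -0.1, 90.9]
force: [-0.3, -1.0, -1.0]
grip_width: 0.0372
grasp_force: 0.0
```

Emit:
jog_arm(motion=[{"x":0,"y":0,"z":0,"ax":0,"ay":0,"az":0},{"x":0,"y":0,"z":0,"ax":0,"ay":0,"az":0},{"x":0,"y":0,"z":0,"ax":0,"ay":0,"az":0},{"x":0,"y":0,"z":0,"ax":0,"ay":0,"az":0},{"x":0,"y":0,"z":0,"ax":0,"ay":0,"az":0}], claw=-1, squeeze=40)

```text
time_s: 2.7
tool_pos: [0.594, -0.268, 0.0646]
tool_rot: [179.9, 0.1, 91.0]
force: [-1.4, 0.8, 2.4]
grip_width: 0.0135
grasp_force: 40.0
```

```bash
cat > lidp.py <<'E'
from plan import *
# rotate about lid back lower edge by tilt (front up), then slide along lid plane
def tilt_plan(deg,slide,n1,n2):
    o=env.get_obs(); p,R=o["tool_pos"],rot(o["tool_rot"])
    y=np.deg2rad(R.as_euler("xyz",degrees=True)[2]-90)  # case yaw by grasp
    ax=np.array([np.cos(y),np.sin(y),0]); lat=np.array([-np.sin(y),np.cos(y),0])
    piv=p-ax*(.0535+.085); piv[2]=.050
    way=[]
    for i in range(1,n1+1):
        Q=Ro.from_rotvec(-lat*deg*i/n1,degrees=True); way.append((piv+Q.apply(p-piv),(Q*R).as_euler("xyz",degrees=True),1))
    d=Q.apply(ax); way.append((way[-1][0]+d*slide,way[-1][1],n2)); plan(way)
E
python3 -c "
from lidp import *
tilt_plan(4.3,.065,5,10)"
```

```text
t 2.7 pose [ 0.594  -0.268   0.0646] [1.7992e+02 5.0000e-02 9.1020e+01] F [-1.4  0.8  2.4] w 0.0135
--
{"x":0,"y":-0.02,"z":-0.21,"ax":-0.9,"ay":0,"az":0},
{"x":0,"y":-0.03,"z":-0.21,"ax":-0.8,"ay":0,"az":0},
{"x":0,"y":-0.02,"z":-0.2,"ax":-0.9,"ay":0,"az":0},
{"x":0,"y":-0.02,"z":-0.21,"ax":-0.8,"ay":0,"az":0},
{"x":0,"y":-0.03,"z":-0.21,"ax":-0.9,"ay":0,"az":0},
--
{"x":0,"y":0.65,"z":0,"ax":0,"ay":0,"az":0},
{"x":0,"y":0.65,"z":0,"ax":0,"ay":0,"az":0},
{"x":0,"y":0.65,"z":0,"ax":0,"ay":0,"az":0},
{"x":0,"y":0.65,"z":0,"ax":0,"ay":0,"az":0},
{"x":0,"y":0.65,"z":0.01,"ax":0,"ay":0,"az":0},
--
{"x":0,"y":0.65,"z":0,"ax":0,"ay":0,"az":0},
{"x":0,"y":0.65,"z":0,"ax":0,"ay":0,"az":0},
{"x":0,"y":0.65,"z":0,"ax":0,"ay":0,"az":0},
{"x":0,"y":0.65,"z":0,"ax":0,"ay":0,"az":0},
{"x":0,"y":0.65,"z":0,"ax":0,"ay":0,"az":0},
end [ 0.6573 -0.2669  0.0798] [1.7562e+02 5.0000e-02 9.1020e+01] 15
```

Emit:
jog_arm(motion=[{"x":0,"y":-0.02,"z":-0.2,"ax":-0.8,"ay":0,"az":0},{"x":0,"y":-0.02,"z":-0.2,"ax":-0.8,"ay":0,"az":0},{"x":0,"y":-0.02,"z":-0.2,"ax":-0.9,"ay":0,"az":0},{"x":0,"y":-0.02,"z":-0.2,"ax":-0.9,"ay":0,"az":0},{"x":0,"y":-0.02,"z":-0.25,"ax":-0.9,"ay":0,"az":0}])

```text
time_s: 3.2
tool_pos: [0.5921, -0.2678, 0.0744]
tool_rot: [175.6, 0.0, 91.0]
force: [1.8, 0.1, 1.0]
grip_width: 0.0142
grasp_force: 40.0
```

Emit:
jog_arm(motion=[{"x":0,"y":0,"z":0,"ax":0,"ay":0,"az":0},{"x":0,"y":0,"z":0,"ax":0,"ay":0,"az":0},{"x":0,"y":0,"z":0,"ax":0,"ay":0,"az":0},{"x":0,"y":0.2,"z":0,"ax":0,"ay":0,"az":0},{"x":0,"y":0.3,"z":0,"ax":0,"ay":0,"az":0}])

```text
time_s: 3.7
tool_pos: [0.5962, -0.2678, 0.0737]
tool_rot: [175.8, -0.0, 91.0]
force: [-1.1, -0.2, 0.8]
grip_width: 0.0133
grasp_force: 40.0
```

Emit:
jog_arm(motion=[{"x":0,"y":0.5,"z":0,"ax":0,"ay":0,"az":0},{"x":0,"y":0.5,"z":0,"ax":0,"ay":0,"az":0},{"x":0,"y":0.5,"z":0,"ax":0,"ay":0,"az":0},{"x":0,"y":0,"z":0,"ax":0,"ay":0,"az":0},{"x":0,"y":0,"z":0,"ax":0,"ay":0,"az":0}])

```text
time_s: 4.2
tool_pos: [0.6122, -0.2671, 0.0752]
tool_rot: [175.7, -0.0, 91.0]
force: [-0.7, -0.8, -2.6]
grip_width: 0.0139
grasp_force: 40.0
```

Run:
```python
from plan import *
s=env.read_camera("side")[:,:,::-1]; t=env.read_camera("top")[:,:,::-1]
cv2.imwrite("pics/c4.png",np.hstack([crop(t,395,170,80,110,5),crop(s,330,170,80,110,5)]))
print(env.get_obs()["force"],env.get_obs()["tool_pos"])
```

```text
[-0.24805684 -0.51031431 -3.10144351] [ 0.61183006 -0.26741893  0.07528209]
```

View pics/c4.png

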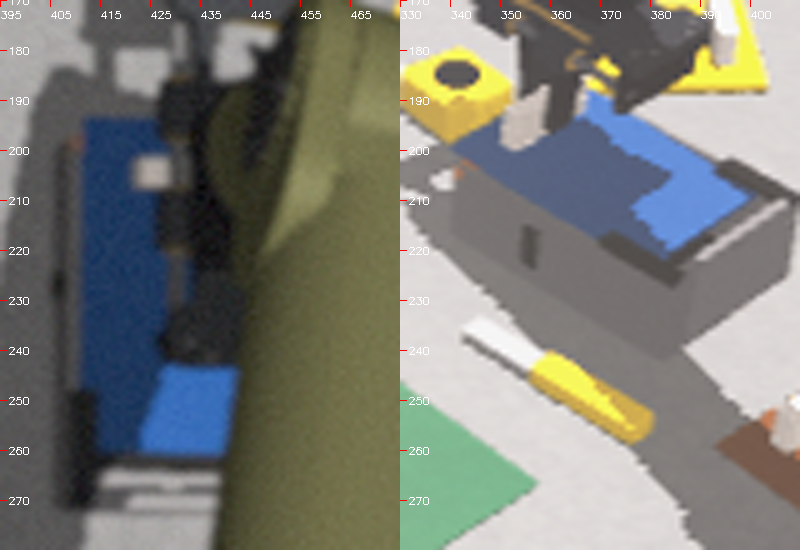

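The lid's front edge, at row 193 in the top view, is now past the lip, and a gap shows at the back wall (row 265). The lid is sliding over the lip without jamming.

Emit:
jog_arm(motion=[{"x":0,"y":0.8,"z":0,"ax":0,"ay":0,"az":0},{"x":0,"y":0.9,"z":0,"ax":0,"ay":0,"az":0},{"x":0,"y":1.0,"z":0,"ax":0,"ay":0,"az":0},{"x":0,"y":1.0,"z":0,"ax":0,"ay":0,"az":0},{"x":0,"y":1.0,"z":0,"ax":0,"ay":0,"az":0}])

```text
time_s: 4.8
tool_pos: [0.6601, -0.2664, 0.0791]
tool_rot: [175.7, -0.0, 91.0]
force: [-0.7, 0.4, -1.6]
grip_width: 0.0136
grasp_force: 40.0
```

Emit:
jog_arm(motion=[{"x":0,"y":0.2,"z":-0.5,"ax":0,"ay":0,"az":0},{"x":0,"y":0,"z":-1.5,"ax":0,"ay":0,"az":0},{"x":0,"y":0,"z":-2.0,"ax":0,"ay":0,"az":0},{"x":0,"y":0,"z":-2.0,"ax":0,"ay":0,"az":0},{"x":0,"y":0,"z":-1.5,"ax":0,"ay":0,"az":0}])

```text
time_s: 5.3
tool_pos: [0.6555, -0.2672, 0.1569]
tool_rot: [175.6, 0.1, 91.0]
force: [-0.3, -1.1, -1.1]
grip_width: 0.0137
grasp_force: 40.0
```

Run:
```python
from plan import *
m=np.array([.5254,.0092]); yaw=-1.
x=m+.055*np.array([np.cos(np.deg2rad(yaw)),np.sin(np.deg2rad(yaw))])
plan([((*x,.12),(180,0,89),8),((*x,.035),(180,0,89),5)])
```

```text
t 5.3 pose [ 0.6555 -0.2672  0.1569] [1.7558e+02 8.0000e-02 9.1000e+01] F [-0.3 -1.1 -1.1] w 0.0137
--
{"x":3.46,"y":-0.91,"z":0.39,"ax":0.6,"ay":0,"az":0.3},
{"x":3.45,"y":-0.93,"z":0.39,"ax":0.5,"ay":0,"az":0.2},
{"x":3.45,"y":-0.93,"z":0.41,"ax":0.6,"ay":0,"az":0.3},
{"x":3.45,"y":-0.95,"z":0.42,"ax":0.5,"ay":0,"az":0.2},
{"x":3.44,"y":-0.95,"z":0.42,"ax":0.6,"ay":0,"az":0.3},
--
{"x":3.44,"y":-0.97,"z":0.43,"ax":0.5,"ay":0,"az":0.2},
{"x":3.44,"y":-0.98,"z":0.44,"ax":0.6,"ay":0,"az":0.3},
{"x":3.42,"y":-0.99,"z":0.46,"ax":0.5,"ay":0,"az":0.2},
{"x":0,"y":0,"z":1.7,"ax":0,"ay":0,"az":0},
{"x":0,"y":0,"z":1.7,"ax":0,"ay":0,"az":0},
--
{"x":0,"y":0,"z":1.7,"ax":0,"ay":0,"az":0},
{"x":0,"y":0,"z":1.7,"ax":0,"ay":0,"az":0},
{"x":0.01,"y":0,"z":1.7,"ax":0,"ay":0,"az":0},
end [0.5804 0.0083 0.035 ] [179.98   0.    89.  ] 13
```

Emit:
jog_arm(motion=[{"x":2.5,"y":-0.7,"z":0.3,"ax":0.6,"ay":0,"az":0.3},{"x":3.5,"y":-0.9,"z":0.4,"ax":0.6,"ay":0,"az":0.2},{"x":3.5,"y":-0.9,"z":0.4,"ax":0.6,"ay":0,"az":0.3},{"x":3.5,"y":-1.0,"z":0.4,"ax":0.6,"ay":0,"az":0.2},{"x":3.5,"y":-1.0,"z":0.4,"ax":0.6,"ay":0,"az":0.3}])

```text
time_s: 5.8
tool_pos: [0.6093, -0.101, 0.1336]
tool_rot: [178.7, -0.0, 89.7]
force: [0.5, 0.3, -2.0]
grip_width: 0.014
grasp_force: 40.0
```

Emit:
jog_arm(motion=[{"x":3.5,"y":-1.0,"z":0.4,"ax":0.5,"ay":0,"az":0.2},{"x":3.5,"y":-1.0,"z":0.4,"ax":0.5,"ay":0,"az":0.3},{"x":2.5,"y":-0.7,"z":0.4,"ax":0.4,"ay":0,"az":0.2},{"x":1.5,"y":-0.4,"z":0,"ax":0,"ay":0,"az":0},{"x":0,"y":0,"z":0,"ax":0,"ay":0,"az":0}])

```text
time_s: 6.3
tool_pos: [0.5799, 0.0108, 0.1214]
tool_rot: [-180.0, -0.1, 89.3]
force: [-0.1, 0.2, -1.8]
grip_width: 0.0133
grasp_force: 40.0
```

Run:
```python
from plan import *
plan([((.5804,.0083,.035),(180,0,89),5)])
```

```text
t 6.3 pose [0.5799 0.0108 0.1214] [-1.7995e+02 -9.0000e-02  8.9260e+01] F [-0.1  0.2 -1.8] w 0.0133
--
{"x":-0.05,"y":0.01,"z":1.73,"ax":0,"ay":0,"az":0.1},
{"x":-0.06,"y":0.01,"z":1.72,"ax":0,"ay":0,"az":0},
{"x":-0.05,"y":0.02,"z":1.73,"ax":0,"ay":-0.1,"az":0.1},
{"x":-0.05,"y":0.01,"z":1.73,"ax":0,"ay":0,"az":0},
{"x":-0.05,"y":0.01,"z":1.73,"ax":0,"ay":0,"az":0.1},
end [0.5804 0.0083 0.035 ] [-1.7995e+02  1.0000e-02  8.8960e+01] 5
```

Emit:
jog_arm(motion=[{"x":-0.1,"y":0,"z":1.5,"ax":0,"ay":0,"az":0},{"x":-0.1,"y":0,"z":2.5,"ax":0,"ay":0,"az":0},{"x":-0.1,"y":0,"z":2.5,"ax":0,"ay":0,"az":0},{"x":0,"y":0,"z":2.0,"ax":0,"ay":0,"az":0},{"x":0,"y":0,"z":0.7,"ax":0,"ay":0,"az":0}])

```text
time_s: 6.8
tool_pos: [0.5781, 0.0022, 0.0251]
tool_rot: [-179.6, -0.0, 88.8]
force: [-0.8, -0.2, -2.6]
grip_width: 0.0137
grasp_force: 40.0
```

Emit:
jog_arm(motion=[{"x":0,"y":0,"z":0.3,"ax":0,"ay":0,"az":0},{"x":0,"y":0,"z":0.3,"ax":0,"ay":0,"az":0},{"x":0,"y":0,"z":0.2,"ax":0,"ay":0,"az":0},{"x":0,"y":0,"z":0.1,"ax":0,"ay":0,"az":0},{"x":0,"y":0,"z":0.0,"ax":0,"ay":0,"az":0}])

```text
time_s: 7.3
tool_pos: [0.5803, 0.0053, 0.0199]
tool_rot: [-179.9, -0.1, 89.0]
force: [-0.9, -0.6, -1.0]
grip_width: 0.0132
grasp_force: 40.0
```

Emit:
jog_arm(motion=[{"x":0.3,"y":0,"z":0.0,"ax":0,"ay":0,"az":0},{"x":0,"y":0,"z":0.1,"ax":0,"ay":0,"az":0},{"x":0,"y":0,"z":0.1,"ax":0,"ay":0,"az":0},{"x":0,"y":0,"z":0.1,"ax":0,"ay":0,"az":0},{"x":0,"y":0,"z":0.0,"ax":0,"ay":0,"az":0}])

```text
time_s: 7.8
tool_pos: [0.5803, 0.009, 0.0185]
tool_rot: [-179.9, -0.0, 89.1]
force: [-5.1, 1.1, 10.8]
grip_width: 0.0135
grasp_force: 40.0
```

Run:
```python
from plan import *
import time
for i in range(4):
    env.read_camera("top"); o=env.get_obs(); print(o["tool_pos"].round(4),o["force"].round(1))
```

```text
[0.5803 0.009  0.0185] [-5.4  1.1 11.6]
[0.5803 0.009  0.0185] [-4.4  1.2 11.1]
[0.5803 0.009  0.0185] [-4.3  0.6 10.6]
[0.5803 0.009  0.0185] [-5.7  0.4  9.9]
```

Emit:
jog_arm(motion=[{"x":0,"y":0,"z":-0.1,"ax":0,"ay":0,"az":0},{"x":0,"y":0,"z":0,"ax":0,"ay":0,"az":0},{"x":0,"y":0,"z":0,"ax":0,"ay":0,"az":0},{"x":0,"y":0,"z":0,"ax":0,"ay":0,"az":0},{"x":0,"y":0,"z":0.0,"ax":0,"ay":0,"az":0}], claw=-0.3)

```text
time_s: 8.5
tool_pos: [0.5799, 0.0083, 0.0172]
tool_rot: [-179.9, -0.1, 89.0]
force: [0.6, -0.3, 0.0]
grip_width: 0.0301
grasp_force: 0.0
```

Emit:
jog_arm(motion=[{"x":0,"y":0,"z":-0.8,"ax":0,"ay":0,"az":0},{"x":0,"y":0,"z":-2,"ax":0,"ay":0,"az":0},{"x":0,"y":0,"z":-3,"ax":0,"ay":0,"az":0},{"x":0,"y":0,"z":-3,"ax":0,"ay":0,"az":0},{"x":0,"y":0,"z":-3.0,"ax":0,"ay":0,"az":0}])

```text
time_s: 9.0
tool_pos: [0.5801, 0.0084, 0.1371]
tool_rot: [-179.9, -0.1, 89.0]
force: [0.6, 0.6, 0.9]
grip_width: 0.0306
grasp_force: 0.0
```

Run:
```python
from plan import *
s=env.read_camera("side")[:,:,::-1]; t=env.read_camera("top")[:,:,::-1]
cv2.imwrite("pics/t5.png",t);cv2.imwrite("pics/s5.png",s)
cv2.imwrite("pics/c5.png",np.hstack([crop(t,398,190,66,85,6),crop(s,335,180,66,85,6)]))
hsv=cv2.cvtColor(t,cv2.COLOR_BGR2HSV)
for nm,lo,hi,z in(("lidblue",(100,120,40),(120,255,255),.0),("mat",(60,80,20),(90,255,200),.004)):
    m=cv2.inRange(hsv,lo,hi); m[:,:285]=0;m[:,365:]=0;m[:185]=0;m[290:]=0
    v=cv2.findNonZero(m); print(nm,cv2.boundingRect(v),[round(float(a),1) for a in v[:,0].mean(0)])
```

```text
lidblue (298, 210, 16, 61) [304.3, 248.1]
mat (294, 199, 21, 79) [299.5, 249.3]
```

View pics/c5.png

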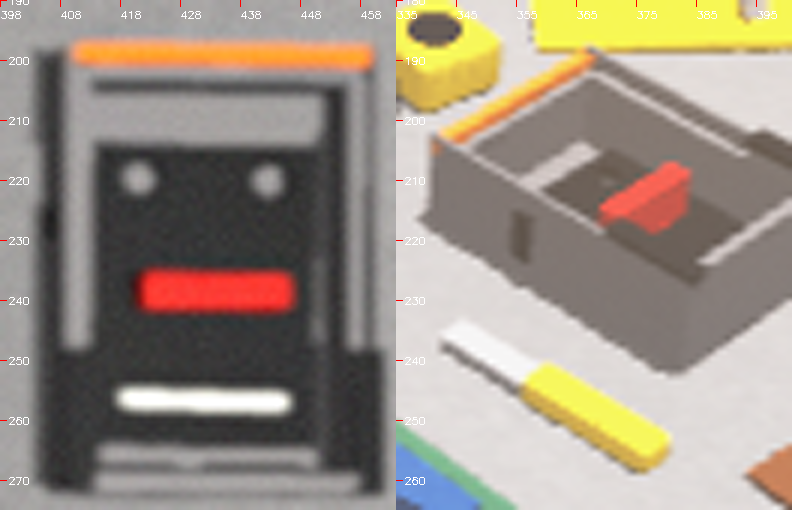

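The template lies with its two holes towards +x, at about (420.8,219.6) and (442.1,219.9) in the top view. Its red handle is at about (433.8,238.0).

Run:
```python
from plan import *
l=px2w(420.75,219.6,.012);r=px2w(442.1,219.9,.012);h=px2w(433.8,238.0,.044)
d=l-r; print(l,r,np.linalg.norm(d),"yaw",np.rad2deg(np.arctan2(-d[0],d[1])),"handle",h, "hole-mid->handle",(l+r)/2-h)
t=cv2.imread("pics/t5.png"); hsv=cv2.cvtColor(t,cv2.COLOR_BGR2HSV)
m=cv2.inRange(hsv,(0,150,150),(8,255,255)); m[:,:415]=0; m[:,455:]=0; m[:225]=0;m[:][250:]=0
print(rr:=cv2.minAreaRect(cv2.findNonZero(m))); print([px2w(*b,.044).round(4).tolist() for b in cv2.boxPoints(rr)])
v=np.nonzero(m); print("cen",px2w(v[1].mean(),v[0].mean(),.043))
y=90+1.0
plan([((.520,-.2650,.14),(180,0,91),9)])
```

```text
[ 0.57971515 -0.23977428  0.012     ] [ 0.58053085 -0.29472708  0.012     ] 0.05495885365268314 yaw 0.8504186232060523 handle [ 0.5307924  -0.26840147  0.044     ] hole-mid->handle [ 0.0493306   0.00115079 -0.032     ]
((434.0, 238.0), (6.0, 24.0), 90.0)
[[0.5375, -0.2386, 0.044], [0.5392, -0.299, 0.044], [0.5241, -0.2992, 0.044], [0.5224, -0.2389, 0.044]]
cen [ 0.53082429 -0.26857267  0.043     ]
t 9.1 pose [0.5834 0.0087 0.1408] [ 1.796e+02 -4.000e-02  8.903e+01] F [ 0.9 -0.1  0.7] w 0.0308
--
{"x":-3.05,"y":-0.65,"z":0,"ax":0,"ay":0,"az":-0.2},
{"x":-3.05,"y":-0.67,"z":0,"ax":0.1,"ay":0,"az":-0.2},
{"x":-3.05,"y":-0.67,"z":0.01,"ax":0,"ay":0,"az":-0.3},
{"x":-3.05,"y":-0.69,"z":0,"ax":0.1,"ay":0,"az":-0.2},
{"x":-3.04,"y":-0.7,"z":0,"ax":0,"ay":0,"az":-0.2},
--
{"x":-3.04,"y":-0.71,"z":0.01,"ax":0.1,"ay":0,"az":-0.2},
{"x":-3.04,"y":-0.72,"z":0,"ax":0,"ay":0,"az":-0.2},
{"x":-3.03,"y":-0.74,"z":0.01,"ax":0.1,"ay":0,"az":-0.2},
{"x":-3.03,"y":-0.74,"z":0,"ax":0,"ay":0,"az":-0.3},
end [ 0.52  -0.265  0.14 ] [-1.800e+02 -4.000e-02  9.103e+01] 9
```

Emit:
jog_arm(motion=[{"x":-2.0,"y":-0.4,"z":0,"ax":0,"ay":0,"az":-0.2},{"x":-3.5,"y":-0.6,"z":0,"ax":0,"ay":0,"az":-0.2},{"x":-3.5,"y":-0.6,"z":0,"ax":0,"ay":0,"az":-0.3},{"x":-3.5,"y":-0.6,"z":0,"ax":0,"ay":0,"az":-0.2},{"x":-3.5,"y":-0.6,"z":0,"ax":0,"ay":0,"az":-0.2}])

```text
time_s: 9.6
tool_pos: [0.5501, -0.1528, 0.135]
tool_rot: [-179.9, -0.1, 90.1]
force: [-0.1, 1.1, -0.4]
grip_width: 0.0303
grasp_force: 0.0
```

Emit:
jog_arm(motion=[{"x":-3.5,"y":-0.6,"z":0,"ax":0,"ay":0,"az":-0.2},{"x":-3.5,"y":-0.6,"z":0,"ax":0,"ay":0,"az":-0.3},{"x":-2.5,"y":-0.6,"z":0,"ax":0,"ay":0,"az":-0.3},{"x":-2.2,"y":-0.4,"z":0,"ax":0,"ay":0,"az":0},{"x":0,"y":0,"z":0,"ax":0,"ay":0,"az":0}])

```text
time_s: 10.1
tool_pos: [0.5278, -0.2731, 0.1345]
tool_rot: [-179.8, 0.0, 90.6]
force: [-1.0, 0.4, 0.5]
grip_width: 0.0303
grasp_force: 0.0
```

Emit:
jog_arm(motion=[{"x":0,"y":0,"z":0,"ax":0,"ay":0,"az":0},{"x":0,"y":0,"z":1.0,"ax":0,"ay":0,"az":0},{"x":0,"y":0,"z":2.0,"ax":0,"ay":0,"az":0},{"x":0,"y":0,"z":2.0,"ax":0,"ay":0,"az":0},{"x":0,"y":0,"z":1.0,"ax":0,"ay":0,"az":0}])

```text
time_s: 10.6
tool_pos: [0.5288, -0.2663, 0.0728]
tool_rot: [-179.7, -0.2, 91.1]
force: [-0.0, 0.6, -0.2]
grip_width: 0.0305
grasp_force: 0.0
```

Run:
```python
from plan import *
env.read_camera("top");env.read_camera("top")
plan([((.5306,-.2682,.020),(180,0,90.9),5)])
```

```text
t 10.7 pose [ 0.5286 -0.2667  0.0732] [-179.72   -0.2    91.03] F [-0.1 -0.2  0.1] w 0.0304
--
{"x":-0.03,"y":0.04,"z":1.06,"ax":-0.1,"ay":0,"az":0},
{"x":-0.04,"y":0.05,"z":1.07,"ax":0,"ay":-0.1,"az":0.1},
{"x":-0.03,"y":0.04,"z":1.06,"ax":-0.1,"ay":0,"az":0},
{"x":-0.03,"y":0.04,"z":1.06,"ax":0,"ay":-0.1,"az":0},
{"x":-0.03,"y":0.04,"z":1.07,"ax":-0.1,"ay":0,"az":0},
end [ 0.5306 -0.2682  0.02  ] [179.98  -0.    90.93] 5
```

Emit:
jog_arm(motion=[{"x":-0.1,"y":0.1,"z":1.5,"ax":0,"ay":0,"az":0},{"x":-0.05,"y":0.1,"z":1.5,"ax":0,"ay":0,"az":0},{"x":0,"y":0,"z":1.5,"ax":0,"ay":0,"az":0},{"x":0,"y":0,"z":0.9,"ax":0,"ay":0,"az":0},{"x":0,"y":0,"z":0,"ax":0,"ay":0,"az":0}])

```text
time_s: 11.2
tool_pos: [0.5301, -0.2694, 0.0191]
tool_rot: [-179.7, -0.2, 90.9]
force: [0.5, -0.7, -0.7]
grip_width: 0.0304
grasp_force: 0.0
```

Emit:
jog_arm(motion=[{"x":0,"y":0,"z":0,"ax":0,"ay":0,"az":0},{"x":0,"y":0,"z":0,"ax":0,"ay":0,"az":0},{"x":0,"y":0,"z":0,"ax":0,"ay":0,"az":0},{"x":0,"y":0,"z":0,"ax":0,"ay":0,"az":0},{"x":0,"y":0,"z":0,"ax":0,"ay":0,"az":0}])

```text
time_s: 11.7
tool_pos: [0.5317, -0.2702, 0.0216]
tool_rot: [-179.9, -0.0, 90.9]
force: [0.5, -0.0, -0.3]
grip_width: 0.0304
grasp_force: 0.0
```

Emit:
jog_arm(motion=[{"x":0.2,"y":0,"z":0.1,"ax":0,"ay":0,"az":0},{"x":0,"y":0,"z":0,"ax":0,"ay":0,"az":0},{"x":0,"y":0,"z":0,"ax":0,"ay":0,"az":0},{"x":0,"y":0,"z":0,"ax":0,"ay":0,"az":0},{"x":0,"y":0,"z":0,"ax":0,"ay":0,"az":0}], claw=-1, squeeze=50)

```text
time_s: 12.2
tool_pos: [0.5314, -0.2679, 0.0201]
tool_rot: [-179.9, -0.1, 90.9]
force: [0.2, 0.4, 0.1]
grip_width: 0.0133
grasp_force: 50.0
```

Emit:
jog_arm(motion=[{"x":0,"y":0,"z":-0.5,"ax":0,"ay":0,"az":0},{"x":0,"y":0,"z":-1.5,"ax":0,"ay":0,"az":0},{"x":0,"y":0,"z":-3,"ax":0,"ay":0,"az":0},{"x":0,"y":0,"z":-4,"ax":0,"ay":0,"az":0},{"x":0,"y":0,"z":-4,"ax":0,"ay":0,"az":0}])

```text
time_s: 12.7
tool_pos: [0.5314, -0.2679, 0.1522]
tool_rot: [-179.9, -0.1, 90.9]
force: [0.4, -0.4, -2.8]
grip_width: 0.0137
grasp_force: 50.0
```

Emit:
jog_arm(motion=[{"x":0,"y":0,"z":-4,"ax":0,"ay":0,"az":0},{"x":0,"y":0,"z":-3,"ax":0,"ay":0,"az":0},{"x":0,"y":0,"z":-1,"ax":0,"ay":0,"az":0},{"x":0,"y":0,"z":0,"ax":0,"ay":0,"az":0},{"x":0,"y":0,"z":0,"ax":0,"ay":0,"az":0}])

```text
time_s: 13.2
tool_pos: [0.5309, -0.2679, 0.2286]
tool_rot: [-179.8, -0.1, 90.9]
force: [-0.7, 0.3, -2.8]
grip_width: 0.0137
grasp_force: 50.0
```

Run:
```python
from fit import *
from plan import *
D=[k for i,k in enumerate(stand) if i not in(11,12)]
p,r=fit(D,[.5,.27,.17]); print("stand",p[:2].round(4),np.rad2deg(p[2]).round(2)); 
for sel in("top","side"):
    q,_=fit([k for k in D if k[0][0]==sel],p); print(sel,q[:2].round(4),np.rad2deg(q[2]).round(2))
yaw=np.rad2deg(p[2])
# template frame -> tool: tool x=+y_t, y=+x_t, z=-z_t ; TCP 10mm above plate bottom...
Rt=Ro.from_euler("z",yaw,degrees=True)*Ro.from_euler("y",-35,degrees=True)
Rtool=Rt*Ro.from_matrix(np.array([[0,1,0],[1,0,0],[0,0,-1]]).T)
print("rpy",Rtool.as_euler("xyz",degrees=True))
face=np.array([p[0],p[1],.070])
for above in (.10,.05):  # TCP height above face
    pos=face+Rt.apply([-.010,0,above]); print(above,pos.round(4))
    last=pos if above==.10 else last
rpy=Rtool.as_euler("xyz",degrees=True)
plan([(last+[0,0,.02],rpy,16)])
```

```text
stand [0.4998 0.2709] 10.0
top [0.4996 0.2704] 10.17
side [0.4999 0.2718] 10.02
rpy [145.           0.          99.99821926]
0.1 [0.4352 0.2595 0.1462]
0.05 [0.4635 0.2645 0.1052]
t 13.2 pose [ 0.5309 -0.2679  0.2286] [-1.7976e+02 -1.4000e-01  9.0930e+01] F [-0.7  0.3 -2.8] w 0.0137
--
{"x":3.3,"y":-0.54,"z":0.4,"ax":-2.2,"ay":0.2,"az":-0.6},
{"x":3.31,"y":-0.53,"z":0.39,"ax":-2.2,"ay":0.1,"az":-0.5},
{"x":3.32,"y":-0.51,"z":0.38,"ax":-2.2,"ay":0.2,"az":-0.6},
{"x":3.31,"y":-0.49,"z":0.37,"ax":-2.2,"ay":0.2,"az":-0.5},
{"x":3.32,"y":-0.47,"z":0.36,"ax":-2.2,"ay":0.1,"az":-0.6},
--
{"x":3.33,"y":-0.45,"z":0.35,"ax":-2.2,"ay":0.2,"az":-0.5},
{"x":3.32,"y":-0.44,"z":0.35,"ax":-2.2,"ay":0.1,"az":-0.6},
{"x":3.33,"y":-0.42,"z":0.33,"ax":-2.2,"ay":0.2,"az":-0.5},
{"x":3.34,"y":-0.39,"z":0.33,"ax":-2.2,"ay":0.2,"az":-0.6},
{"x":3.33,"y":-0.38,"z":0.33,"ax":-2.2,"ay":0.1,"az":-0.5},
--
{"x":3.34,"y":-0.36,"z":0.32,"ax":-2.2,"ay":0.2,"az":-0.6},
{"x":3.34,"y":-0.34,"z":0.31,"ax":-2.2,"ay":0.2,"az":-0.5},
{"x":3.35,"y":-0.32,"z":0.32,"ax":-2.2,"ay":0.1,"az":-0.6},
{"x":3.34,"y":-0.3,"z":0.31,"ax":-2.2,"ay":0.2,"az":-0.5},
{"x":3.35,"y":-0.28,"z":0.31,"ax":-2.2,"ay":0.2,"az":-0.6},
--
{"x":3.35,"y":-0.25,"z":0.31,"ax":-2.1,"ay":0.1,"az":-0.5},
end [0.4353 0.2595 0.1662] [145.05  -0.    99.95] 16
```

Emit:
jog_arm(motion=[{"x":2.0,"y":-0.5,"z":0.4,"ax":-2.2,"ay":0.2,"az":-0.6},{"x":3.4,"y":-0.5,"z":0.4,"ax":-2.2,"ay":0.1,"az":-0.5},{"x":3.4,"y":-0.5,"z":0.4,"ax":-2.2,"ay":0.2,"az":-0.6},{"x":3.4,"y":-0.5,"z":0.4,"ax":-2.2,"ay":0.2,"az":-0.5},{"x":3.4,"y":-0.5,"z":0.4,"ax":-2.2,"ay":0.1,"az":-0.6}])

```text
time_s: 13.7
tool_pos: [0.5007, -0.1115, 0.2065]
tool_rot: [169.2, -0.7, 93.8]
force: [0.1, -0.1, -2.2]
grip_width: 0.0137
grasp_force: 50.0
```

Emit:
jog_arm(motion=[{"x":3.4,"y":-0.4,"z":0.3,"ax":-2.2,"ay":0.2,"az":-0.5},{"x":3.4,"y":-0.4,"z":0.3,"ax":-2.2,"ay":0.1,"az":-0.6},{"x":3.4,"y":-0.4,"z":0.3,"ax":-2.2,"ay":0.2,"az":-0.5},{"x":3.4,"y":-0.4,"z":0.3,"ax":-2.2,"ay":0.2,"az":-0.6},{"x":3.4,"y":-0.4,"z":0.3,"ax":-2.2,"ay":0.1,"az":-0.5}])

```text
time_s: 14.2
tool_pos: [0.4771, 0.0195, 0.194]
tool_rot: [160.6, -0.3, 95.8]
force: [-0.1, -0.2, -2.8]
grip_width: 0.0138
grasp_force: 50.0
```

Emit:
jog_arm(motion=[{"x":3.4,"y":-0.3,"z":0.3,"ax":-2.2,"ay":0.2,"az":-0.6},{"x":3.4,"y":-0.3,"z":0.3,"ax":-2.2,"ay":0.2,"az":-0.5},{"x":3.4,"y":-0.3,"z":0.3,"ax":-2.2,"ay":0.1,"az":-0.6},{"x":3.4,"y":-0.3,"z":0.3,"ax":-2.2,"ay":0.2,"az":-0.5},{"x":3.4,"y":-0.3,"z":0.3,"ax":-2.2,"ay":0.2,"az":-0.6}])

```text
time_s: 14.7
tool_pos: [0.4731, 0.1664, 0.1705]
tool_rot: [152.0, 0.3, 98.3]
force: [-0.1, 0.2, -1.8]
grip_width: 0.0142
grasp_force: 50.0
```

Emit:
jog_arm(motion=[{"x":2.6,"y":-0.2,"z":0.3,"ax":-2.1,"ay":0.1,"az":-0.5},{"x":1.0,"y":0,"z":0,"ax":0,"ay":0,"az":0},{"x":0,"y":0,"z":0,"ax":0,"ay":0,"az":0},{"x":0,"y":0,"z":0,"ax":0,"ay":0,"az":0},{"x":0,"y":0,"z":0,"ax":0,"ay":0,"az":0}])

```text
time_s: 15.2
tool_pos: [0.4695, 0.1995, 0.1689]
tool_rot: [149.8, 0.5, 98.6]
force: [0.5, -0.2, -2.0]
grip_width: 0.0138
grasp_force: 50.0
```

Run:
```python
from plan import *
env.read_camera("top")
plan([((.4606+.002,.2640,.1093),(145,0,100),8)])
print(env.get_obs()["qpos"].round(1))
```

```text
t 15.25 pose [0.4697 0.1996 0.1693] [149.77   0.47  98.55] F [-0.  -0.3 -3.6] w 0.0137
--
{"x":0.82,"y":-0.35,"z":0.66,"ax":-0.6,"ay":0.1,"az":-0.1},
{"x":0.81,"y":-0.35,"z":0.65,"ax":-0.6,"ay":0.2,"az":-0.1},
{"x":0.81,"y":-0.36,"z":0.66,"ax":-0.6,"ay":0.1,"az":-0.2},
{"x":0.82,"y":-0.36,"z":0.65,"ax":-0.6,"ay":0.2,"az":-0.1},
{"x":0.81,"y":-0.36,"z":0.66,"ax":-0.6,"ay":0.1,"az":-0.1},
--
{"x":0.81,"y":-0.38,"z":0.64,"ax":-0.6,"ay":0.2,"az":-0.1},
{"x":0.81,"y":-0.37,"z":0.65,"ax":-0.6,"ay":0.1,"az":-0.1},
{"x":0.81,"y":-0.39,"z":0.65,"ax":-0.6,"ay":0.2,"az":-0.2},
end [0.4626 0.264  0.1093] [144.98   0.   100.04] 8
[-17.  -16.6 -16.3 130.3  13.1  38.9 -33.3]
```

Emit:
jog_arm(motion=[{"x":0.8,"y":-0.3,"z":1.0,"ax":0,"ay":0,"az":0},{"x":0.8,"y":-0.3,"z":1.0,"ax":-0.6,"ay":0.1,"az":0},{"x":0.8,"y":-0.3,"z":1.0,"ax":-0.6,"ay":0.2,"az":-0.2},{"x":0.8,"y":-0.4,"z":0.7,"ax":-0.8,"ay":0.2,"az":-0.2},{"x":0.8,"y":-0.4,"z":0.5,"ax":-0.8,"ay":0.2,"az":-0.2}])

```text
time_s: 15.75
tool_pos: [0.4707, 0.2404, 0.1242]
tool_rot: [146.9, 0.2, 99.4]
force: [-0.4, -0.4, -3.7]
grip_width: 0.0137
grasp_force: 50.0
```

Run:
```python
from plan import *
print(env.get_obs()["qpos"].round(1))
plan([((.4635,.2645,.1052),(145,0,100),5)])
```

```text
[-14.9 -11.2 -24.7 132.9  23.6  30.6 -48.4]
t 15.75 pose [0.4707 0.2404 0.1242] [146.91   0.17  99.44] F [-0.4 -0.4 -3.7] w 0.0137
--
{"x":0.5,"y":-0.26,"z":0.28,"ax":-0.4,"ay":0.1,"az":-0.1},
{"x":0.5,"y":-0.26,"z":0.28,"ax":-0.4,"ay":0.1,"az":0},
{"x":0.5,"y":-0.26,"z":0.28,"ax":-0.3,"ay":0.1,"az":-0.1},
{"x":0.5,"y":-0.27,"z":0.28,"ax":-0.4,"ay":0.1,"az":-0.1},
{"x":0.5,"y":-0.26,"z":0.28,"ax":-0.4,"ay":0.1,"az":-0.1},
end [0.4635 0.2645 0.1053] [ 1.4501e+02 -2.0000e-02  1.0005e+02] 5
```

Tracking is good here. I'll continue to the pre-insertion pose and look.

Emit:
jog_arm(motion=[{"x":0.5,"y":-0.3,"z":0.3,"ax":-0.4,"ay":0.1,"az":-0.1},{"x":0.5,"y":-0.3,"z":0.3,"ax":-0.4,"ay":0.1,"az":-0.1},{"x":0.5,"y":-0.25,"z":0.3,"ax":-0.4,"ay":0.1,"az":-0.1},{"x":0.5,"y":-0.25,"z":0.25,"ax":-0.4,"ay":0.1,"az":-0.1},{"x":0.5,"y":-0.2,"z":0.25,"ax":-0.3,"ay":0,"az":0}])

```text
time_s: 16.25
tool_pos: [0.4636, 0.2645, 0.1058]
tool_rot: [145.0, 0.1, 100.0]
force: [-0.1, 0.7, -2.2]
grip_width: 0.0138
grasp_force: 50.0
```

Emit:
jog_arm(motion=[{"x":0,"y":0,"z":0,"ax":0,"ay":0,"az":0},{"x":0,"y":0,"z":0,"ax":0,"ay":0,"az":0},{"x":0,"y":0,"z":0,"ax":0,"ay":0,"az":0},{"x":0,"y":0,"z":0,"ax":0,"ay":0,"az":0},{"x":0,"y":0,"z":0,"ax":0,"ay":0,"az":0}])

```text
time_s: 16.75
tool_pos: [0.4634, 0.2652, 0.1062]
tool_rot: [145.0, 0.1, 100.1]
force: [0.7, 0.2, -3.0]
grip_width: 0.0134
grasp_force: 50.0
```

```bash
cat > loc.py <<'E'
from plan import *
ST=np.array([.4998,.2709,.070]); Rt=Ro.from_euler("z",10,degrees=True)*Ro.from_euler("y",-35,degrees=True)
def loc(): # TCP in board frame (upslope, left, normal), mm ; goal (-10,0,14)
    o=env.get_obs(); print("board mm",(Rt.inv().apply(o["tool_pos"]-ST)*1000).round(1),"rot",o["tool_rot"].round(2),"F",o["force"].round(1),"q",o["qpos"].round(0),"t",o["time_s"],"w",o["grip_width"].round(4))
E
python3 - <<'E'
from loc import *
env.read_camera("top"); loc()
s=env.read_camera("side")[:,:,::-1]; t=env.read_camera("top")[:,:,::-1]
cv2.imwrite("pics/t6.png",t);cv2.imwrite("pics/s6.png",s)
cv2.imwrite("pics/c6.png",np.hstack([crop(t,178,205,66,80,6),crop(s,215,245,66,80,6)]))
# reference projections: predicted hole centres (plate top, z=+4) in both pics, from tool pose
o=env.get_obs(); R=rot(o["tool_rot"])
for n in("top","side"):
    for y in(28,-28):
        # tool frame: x=+y_t, y=+x_t, z=-z_t ; plate top 6mm ahead of TCP
        print(n,y,"hole",w2px(o["tool_pos"]+R.apply([y/1000,.05,.0061]),n).round(1),"tip",w2px(ST+Rt.apply([.04,y/1000,.023]),n).round(1),"root",w2px(ST+Rt.apply([.04,y/1000,0]),n).round(1))
E
```

```text
Traceback (most recent call last):
  File "loc.py", line 4, in loc
    o=env.get_obs(); print("board mm",(Rt.inv().apply(o["tool_pos"]-ST)*1000).round(1),"rot",o["tool_rot"].round(2),"F",o["force"].round(1),"q",o["qpos"].round(0),"t",o["time_s"],"w",o["grip_width"].round(4))
                                                                                                                                                                                       ^^^^^^^^^^^^^^^^^^^^^
AttributeError: 'float' object has no attribute 'round'
```

```bash
sed -i 's/o\["grip_width"\].round(4)/round(o["grip_width"],4)/' loc.py
python3 - <<'E'
from loc import *
loc()
s=env.read_camera("side")[:,:,::-1]; t=env.read_camera("top")[:,:,::-1]
cv2.imwrite("pics/t6.png",t);cv2.imwrite("pics/s6.png",s)
cv2.imwrite("pics/c6.png",np.hstack([crop(t,178,205,66,80,6),crop(s,215,245,66,80,6)]))
o=env.get_obs(); R=rot(o["tool_rot"])
for n in("top","side"):
    for y in(28,-28):
        print(n,y,"hole",w2px(o["tool_pos"]+R.apply([y/1000,.05,.0061]),n).round(1),"tip",w2px(ST+Rt.apply([.04,y/1000,.023]),n).round(1),"root",w2px(ST+Rt.apply([.04,y/1000,0]),n).round(1))
E
```

```text
board mm [-9.5  0.7 50.7] rot [1.4499e+02 7.0000e-02 1.0009e+02] F [-0.   0.3 -2.6] q [-13.  -9. -31. 134.  33.  28. -61.] t 16.8 w 0.0138
top 28 hole [200.3 240.6] tip [201.5 236.1] root [202.3 231.3]
top -28 hole [223.7 237.1] tip [224.6 232.7] root [225.1 228. ]
side 28 hole [236.  280.9] tip [233.6 283.6] root [230.7 286.6]
side -28 hole [251.5 268.5] tip [249.  271.4] root [246.  274.4]
```

View pics/c6.png

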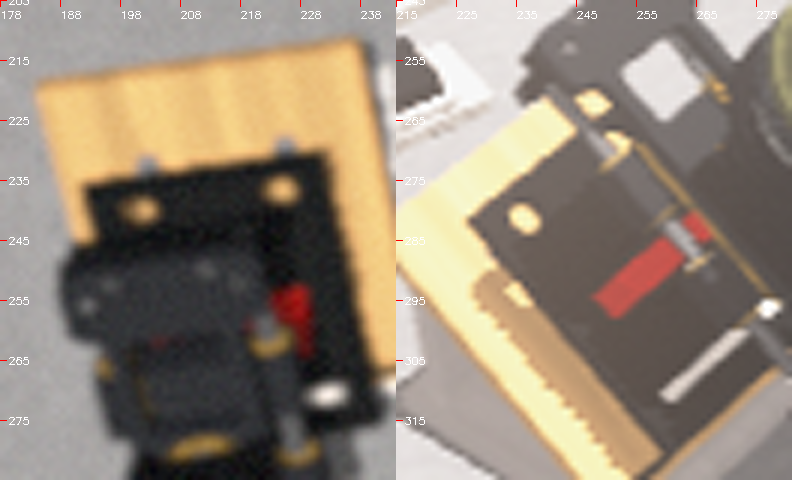

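The holes show at top (201.3,239.6) and (224.4,236.3), within a pixel of the predictions. The template should shift about 0.6 mm left and 0.5 mm down the slope before insertion.

Emit:
jog_arm(motion=[{"x":0.06,"y":-0.04,"z":0.2,"ax":0,"ay":0,"az":0},{"x":0,"y":0,"z":0.4,"ax":0,"ay":0,"az":0},{"x":0,"y":0,"z":0.4,"ax":0,"ay":0,"az":0},{"x":0,"y":0,"z":0.4,"ax":0,"ay":0,"az":0},{"x":0,"y":0,"z":0.3,"ax":0,"ay":0,"az":0}])

```text
time_s: 17.4
tool_pos: [0.4724, 0.2675, 0.0912]
tool_rot: [145.0, 0.1, 100.1]
force: [0.5, 0.5, -2.6]
grip_width: 0.0137
grasp_force: 50.0
```

Emit:
jog_arm(motion=[{"x":0,"y":0,"z":0.2,"ax":0,"ay":0,"az":0},{"x":0,"y":0,"z":0.2,"ax":0,"ay":0,"az":0},{"x":0,"y":0,"z":0.1,"ax":0,"ay":0,"az":0},{"x":0,"y":0,"z":0,"ax":0,"ay":0,"az":0},{"x":0,"y":0,"z":0,"ax":0,"ay":0,"az":0}])

```text
time_s: 17.9
tool_pos: [0.4752, 0.2682, 0.0878]
tool_rot: [145.0, 0.1, 100.1]
force: [-0.9, -0.1, -2.8]
grip_width: 0.0133
grasp_force: 50.0
```

```bash
python3 -c "
from loc import *
loc()"
```

```text
board mm [-10.    1.6  28.7] rot [1.4499e+02 7.0000e-02 1.0012e+02] F [-0.9 -0.1 -2.8] q [-12.  -5. -32. 134.  40.  26. -67.] t 17.9 w 0.0133
```

Emit:
jog_arm(motion=[{"x":0,"y":0,"z":0.3,"ax":0,"ay":0,"az":0},{"x":0,"y":0,"z":0.3,"ax":0,"ay":0,"az":0},{"x":0,"y":0,"z":0.3,"ax":0,"ay":0,"az":0},{"x":0,"y":0,"z":0.2,"ax":0,"ay":0,"az":0},{"x":0,"y":0,"z":0.1,"ax":0,"ay":0,"az":0}])

```text
time_s: 18.4
tool_pos: [0.482, 0.2692, 0.0774]
tool_rot: [145.0, 0.1, 100.1]
force: [-0.4, -0.9, -2.1]
grip_width: 0.0137
grasp_force: 50.0
```

Emit:
jog_arm(motion=[{"x":0,"y":0,"z":0.1,"ax":0,"ay":0,"az":0},{"x":0,"y":0,"z":0,"ax":0,"ay":0,"az":0},{"x":0,"y":0,"z":0,"ax":0,"ay":0,"az":0},{"x":0,"y":0,"z":0,"ax":0,"ay":0,"az":0},{"x":0,"y":0,"z":0,"ax":0,"ay":0,"az":0}])

```text
time_s: 18.9
tool_pos: [0.4826, 0.2694, 0.0771]
tool_rot: [145.0, 0.1, 100.1]
force: [0.2, 0.3, -2.0]
grip_width: 0.0136
grasp_force: 50.0
```

```bash
python3 -c "
from loc import *
loc()"
```

```text
board mm [-10.    1.5  15.7] rot [1.4499e+02 8.0000e-02 1.0011e+02] F [ 0.2  0.3 -2. ] q [-11.  -3. -32. 134.  44.  25. -70.] t 18.9 w 0.0136
```

Emit:
jog_arm(motion=[{"x":0,"y":0,"z":0.1,"ax":0,"ay":0,"az":0},{"x":0,"y":0,"z":0.1,"ax":0,"ay":0,"az":0},{"x":0,"y":0,"z":0,"ax":0,"ay":0,"az":0},{"x":0,"y":0,"z":0,"ax":0,"ay":0,"az":0},{"x":0,"y":0,"z":0,"ax":0,"ay":0,"az":0}])

```text
time_s: 19.4
tool_pos: [0.4832, 0.2696, 0.0764]
tool_rot: [144.9, 0.2, 100.1]
force: [-17.7, -5.9, 16.8]
grip_width: 0.0135
grasp_force: 50.0
```

```bash
python3 -c "
from loc import *
loc()"
```

```text
board mm [-9.9  1.6 14.8] rot [144.94   0.18 100.1 ] F [-17.7  -5.9  16.8] q [-11.  -2. -33. 133.  45.  25. -71.] t 19.4 w 0.0135
```

Emit:
jog_arm(motion=[{"x":0,"y":0,"z":-0.12,"ax":0,"ay":0,"az":0},{"x":0,"y":0,"z":0,"ax":0,"ay":0,"az":0},{"x":0,"y":0,"z":0,"ax":0,"ay":0,"az":0},{"x":0,"y":0,"z":0,"ax":0,"ay":0,"az":0},{"x":0,"y":0,"z":0,"ax":0,"ay":0,"az":0}])

```text
time_s: 19.9
tool_pos: [0.4831, 0.2697, 0.0765]
tool_rot: [145.0, 0.1, 100.1]
force: [-2.0, 0.2, 1.0]
grip_width: 0.0138
grasp_force: 50.0
```

Emit:
jog_arm(motion=[{"x":0,"y":0,"z":0,"ax":0,"ay":0,"az":0},{"x":0,"y":0,"z":0,"ax":0,"ay":0,"az":0},{"x":0,"y":0,"z":0,"ax":0,"ay":0,"az":0},{"x":0,"y":0,"z":0,"ax":0,"ay":0,"az":0},{"x":0,"y":0,"z":0,"ax":0,"ay":0,"az":0}], claw=-0.3)

```text
time_s: 20.4
tool_pos: [0.4831, 0.2695, 0.0765]
tool_rot: [145.0, 0.1, 100.1]
force: [-0.8, 1.4, -0.5]
grip_width: 0.0302
grasp_force: 0.0
```

Emit:
jog_arm(motion=[{"x":0,"y":0,"z":-0.5,"ax":0,"ay":0,"az":0},{"x":0,"y":0,"z":-1,"ax":0,"ay":0,"az":0},{"x":0,"y":0,"z":-1.5,"ax":0,"ay":0,"az":0},{"x":0,"y":0,"z":-2,"ax":0,"ay":0,"az":0},{"x":0,"y":0,"z":-2,"ax":0,"ay":0,"az":0}])

```text
time_s: 20.9
tool_pos: [0.4429, 0.2623, 0.1341]
tool_rot: [145.0, 0.1, 100.1]
force: [1.6, -1.0, 0.9]
grip_width: 0.0303
grasp_force: 0.0
```

```bash
python3 -c "
from loc import *
loc()"
```

```text
board mm [-10.4   1.4  85.5] rot [1.4504e+02 7.0000e-02 1.0011e+02] F [ 1.6 -1.   0.9] q [-16. -15. -29. 134.  25.  32. -54.] t 20.9 w 0.0303
```

```bash
python3 -c "
from plan import *
plan([((.47,.20,.2),(155,0,100),5),((.52,-.16,.25),(180,0,91),9)])"
```

```text
t 20.9 pose [0.4429 0.2623 0.1341] [1.4504e+02 7.0000e-02 1.0011e+02] F [ 1.6 -1.   0.9] w 0.0303
--
{"x":-1.32,"y":1.01,"z":-0.9,"ax":2,"ay":0,"az":0},
{"x":-1.33,"y":0.98,"z":-0.93,"ax":2,"ay":0,"az":0.1},
{"x":-1.32,"y":0.95,"z":-0.97,"ax":2,"ay":0,"az":0},
{"x":-1.32,"y":0.92,"z":-1,"ax":2,"ay":0,"az":0},
{"x":-1.32,"y":0.88,"z":-1.03,"ax":2,"ay":0,"az":0},
--
{"x":-4.04,"y":0.1,"z":-0.57,"ax":2.8,"ay":-0.2,"az":1},
{"x":-4.03,"y":0.14,"z":-0.55,"ax":2.7,"ay":-0.2,"az":1},
{"x":-4.04,"y":0.19,"z":-0.55,"ax":2.8,"ay":-0.3,"az":1},
{"x":-4.03,"y":0.23,"z":-0.54,"ax":2.8,"ay":-0.2,"az":0.9},
{"x":-4.03,"y":0.26,"z":-0.54,"ax":2.7,"ay":-0.2,"az":1},
--
{"x":-4.03,"y":0.31,"z":-0.54,"ax":2.8,"ay":-0.2,"az":1},
{"x":-4.03,"y":0.36,"z":-0.54,"ax":2.8,"ay":-0.2,"az":1},
{"x":-4.02,"y":0.4,"z":-0.54,"ax":2.7,"ay":-0.2,"az":1},
{"x":-4.01,"y":0.44,"z":-0.55,"ax":2.8,"ay":-0.2,"az":1},
end [ 0.52 -0.16  0.25] [ 1.7999e+02 -5.0000e-02  9.0980e+01] 14
```

Emit:
jog_arm(motion=[{"x":-1.3,"y":1.0,"z":-0.9,"ax":2,"ay":0,"az":0},{"x":-1.3,"y":1.0,"z":-0.9,"ax":2,"ay":0,"az":0},{"x":-1.3,"y":1.0,"z":-1.0,"ax":2,"ay":0,"az":0},{"x":-1.3,"y":0.9,"z":-1.0,"ax":2,"ay":0,"az":0},{"x":-1.3,"y":0.9,"z":-1.0,"ax":2,"ay":0,"az":0}])

```text
time_s: 21.4
tool_pos: [0.4711, 0.201, 0.2005]
tool_rot: [155.1, 0.1, 100.1]
force: [-0.1, -0.2, -0.1]
grip_width: 0.0306
grasp_force: 0.0
```

Emit:
jog_arm(motion=[{"x":-3,"y":0.1,"z":-0.6,"ax":2.8,"ay":-0.2,"az":1},{"x":-4,"y":0.1,"z":-0.6,"ax":2.8,"ay":-0.2,"az":1},{"x":-4,"y":0.2,"z":-0.6,"ax":2.8,"ay":-0.2,"az":1},{"x":-4,"y":0.2,"z":-0.5,"ax":2.8,"ay":-0.2,"az":1},{"x":-4,"y":0.3,"z":-0.5,"ax":2.8,"ay":-0.2,"az":1}])

```text
time_s: 21.9
tool_pos: [0.4967, 0.0113, 0.2285]
tool_rot: [169.1, -0.5, 95.0]
force: [0.8, 0.6, 0.2]
grip_width: 0.0308
grasp_force: 0.0
```

Emit:
jog_arm(motion=[{"x":-4,"y":0.3,"z":-0.5,"ax":2.8,"ay":-0.2,"az":1},{"x":-4,"y":0.4,"z":-0.5,"ax":2.8,"ay":-0.2,"az":1},{"x":-4,"y":0.4,"z":-0.5,"ax":2.8,"ay":-0.2,"az":1},{"x":-3,"y":0.4,"z":-0.5,"ax":2.7,"ay":-0.2,"az":1},{"x":-1.5,"y":0,"z":0,"ax":0,"ay":0,"az":0}])

```text
time_s: 22.4
tool_pos: [0.5202, -0.1546, 0.2484]
tool_rot: [-179.8, 0.0, 90.8]
force: [-0.0, 1.0, -0.6]
grip_width: 0.0305
grasp_force: 0.0
```

Run:
```python
from loc import *
loc()
s=env.read_camera("side")[:,:,::-1]; t=env.read_camera("top")[:,:,::-1]
cv2.imwrite("pics/t7.png",t);cv2.imwrite("pics/s7.png",s)
a=cv2.resize(t[180:300,125:400],None,fx=2.9,fy=2.9,interpolation=cv2.INTER_CUBIC)[:,:790]
b=crop(s,205,235,160,100,4); b=b[:240+10]
a=a[:345]; c=np.zeros((595,790,3),np.uint8); c[:a.shape[0],:a.shape[1]]=a; c[345:595,:640]=b
cv2.imwrite("pics/c7.png",c)
```

```text
board mm [  58.2 -422.5  177. ] rot [-1.7982e+02  4.0000e-02  9.0810e+01] F [-0.   1.  -0.6] q [-4.  5. 19. 97. -1. 79. 16.] t 22.4 w 0.0305
```

View pics/c7.png

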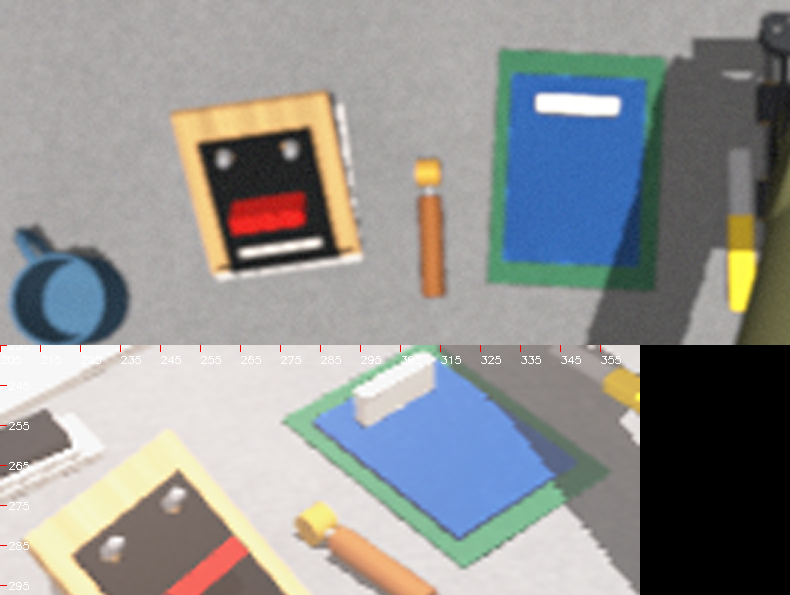

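The final view shows both pins through the template's holes, at crop (224,158) and (290,150), with the plate flat on the board. The lid is centred on the mat with its handle up. The roller, scraper and mug have not moved.

```bash
python3 -c "
from cell import env
print(env.sign_off())"
```

```text
the job is handed in; nothing more can be done
None
```

The job is handed in at about 22.5 s of the 62 s allowed: the blue lid lies handle up in the middle of the mat, the template hangs flat on both pins of the board, and the roller, scraper and mug show no movement in the last picture; sign-off returned no verdict.

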